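Rock a locating block out of its sprung seat and hold it clear

TASK

The steel locating block on the welding fixture sits tight in its seat, gripped by a spring catch on each side. Take it by the neck and rock it side to side so that its foot comes up one side at a time - never force both catches at once by pulling it straight up - until it is free, then lift it just clear of the catch housings. Finish while still holding it there, still and upright over its seat, and leave the loose things round it where they are.

Things in the scene. Friction and masses are not known exactly. Their poses are not given: they have to be found in the camera images.
- block: Loose plain steel locating block, about 0.45 kg (varies). Origin: centre of the foot's underside; z up; it is rocked about its x axis, so y is side to side. Foot 32 (x) x 64 (y) mm, 44 high, with two half-round ribs on each y side; shoulder 26 x 50 mm up to 56 mm; neck 24 (x) x 30 (y) mm up to 110 mm. It starts standing on the seat floor, its axes along the seat's.
- seat: Fixed seat; position and yaw vary. Origin: underside centre of its base plate, on the bench; z up. Plate 90 (x) x 180 (y) x 10 mm, its top is the floor under the block. At +y and -y a grey catch housing, 46 mm in x, y 37 to 79 mm (screw out to 89), top 53 mm above the bench. At +x and -x guide cheeks, inner faces 17.5 mm from centre, tops 35 mm above the bench.
- catch_left (a joint): Roller on the seat's +y side, m: 0 = out (start), 0.006 = pushed fully into the housing. Radius 3 mm, along x, axis at y = 36 mm, 40 mm above the bench; stands 4 mm out. Starts just above its side's upper rib; side up 12 mm: between the ribs; up 24 mm: below both. Sprung: 10 N at 0, 2 N more per mm. A passing rib pushes it in about 2 mm and needs 15 to 20 N of lift on that side.
- catch_right (a joint): The same for the roller on the seat's -y side (y = -36 mm).
- rib_left (a point): Point on the block's +y side, 32 mm out in y, 18 mm above the underside, midway between that side's two ribs (radius 3 mm, along x, axes 12 and 24 mm above the underside). To work the block loose lift one y side 12 mm (about 0.18 rad) while the other stays, then the other side, and so on; a side is past both ribs when it is up 24 mm in all.
- rib_right (a point): The same on the -y side of the block's foot.
- neck (a point): Middle of the block's neck, 90 mm above the underside of the foot: the place to grip, across the 30 mm (the block's y), fingers pointing down. Mind a fixed red cable that arches up to 0.17 m high over the bench front, at x below 0.45 and y below 0.17 (world).
- bolt: Loose bystander: steel hexagon bolt 57 mm long, 17 mm high, lying down. Origin under its middle.
- bracket: Loose bystander: bent sheet angle bracket 34 x 44 x 30 mm. Origin under its middle.
- tube_offcut: Loose bystander: square tube offcut 20 x 110 x 20 mm, lying down. Origin under its middle.
- tin: Loose bystander: round tin 65 mm across, 37 mm high. Origin under its middle.

How it is judged (in metres and radians):
On the way, in this order (a step that is already met when the one before it is completed fails the run):
1. rocked one way: one side of the foot is up by at least 8 mm while the other is still down (within 5 mm) (((z of rib_left in the frame of seat above 0.036 m and z of rib_right in the frame of seat below 0.033 m) or (z of rib_right in the frame of seat above 0.036 m and z of rib_left in the frame of seat below 0.033 m))), for 0.1 s.
2. the other side has come up too: both sides of the foot are up by at least 8 mm (z of each of rib_left, rib_right in the frame of seat above 0.036 m), for 0.05 s.
At the end, for the whole second after the job is handed in: The block is held in the fingers, still, upright (within 0.15 rad), over its seat (within 35 mm sideways), the underside of its foot 3 to 97 mm above the catch housings (56 to 150 mm above the bench), touching no part of the seat; bystanders within 30 mm of their starts (z of block in the frame of seat between 0.056 and 0.15 m and horizontal distance between block and seat below 0.035 m and angle between block's own z axis and vertical below 0.15 rad and contact force between block and the fingers above 3 N and contact force between block and seat below 0.2 N and linear speed of block below 0.02 m/s and angular speed of block below 0.2 rad/s and distance of each of bolt, bracket, tube_offcut, tin from where it was at the start of the episode below 0.03 m); the arm keeps its last pose, push and grip.
It fails at once if both catches are forced at once (both rollers pushed in by more than 1 mm) (value of joint each of catch_left, catch_right above 0.001 m).
It fails at once if a loose bystander is moved more than 30 mm (distance of any of bolt, bracket, tube_offcut, tin from where it was at the start of the episode above 0.03 m).
It also fails if it takes over 48 s, if anything falls off the work surface, if the arm or the gripper's body presses on something with over 40 N, if the wrist force passes 120 N, or if a joint passes its speed limit or range.

ROBOT

A 7-joint arm with a two-finger parallel gripper is mounted at the origin on a cart in front of the work surface, level with it; the furniture and walls round the work are solid. World frame = base frame: x ahead of the robot, y to its left, z up, the work surface at z = 0. Lengths are in mm, angles in rad, forces in N, time in s.
With the tool pointing down it reaches from about 400 to 875 mm from the base axis. Payload 4.4 kg.
Tool frame: the origin (TCP) lies midway between the tips of the shut fingers; the grasp point (between the pads) lies 19 mm behind it (ctrl.grip_point_offset is the distance from the TCP to the grasp point, in mm); z points along the fingers, y is the line along which they close (so a half turn about z gives the same grasp; the last joint's range is limited). The gripper opens to 85 mm and grips with 20 to 120 N. Pads are 22 mm wide; open, the fingers measure 114 mm over their backs; the gripper's body (76 mm by 85 mm) begins 54 mm behind the grasp point. The pads swing forward as they close: fully open they stand 13 mm farther back than shut.
Start: joints at [1.236, 0.628, 0.038, 1.517, -0.027, 0.996, -0.02], TCP at [172.651, -626.665, 231.313] pointing down, gripper open.
Joint ranges: [-3.06, 3.06], [-0.37, 2.12], [-1.25, 1.32], [0.18, 2.47], [-1.1, 4.24], [0.23, 1.98], [-2.94, 2.94]. Speed limits (rad/s): [2.57, 2.57, 3.14, 3.14, 3.14, 3.14, 3.14].

INTERFACE

Orientations are given as [roll, pitch, yaw] about the fixed x, y, z axes, in that order (R = Rz(yaw) Ry(pitch) Rx(roll)).
In Python, from cell import ctrl gives the robot as it stands.
- The arm moves only by the tool nudge_tcp, called after ">>>" in YAML: its name, and indented under it one key for each argument. Schema: {"type":"object","properties":{"motion":{"type":"string"},"only":{"type":"string"},"quiet":{"type":"boolean"},"lines":{"type":"string"}},"required":["motion"],"additionalProperties":false}. motion is a string of 1 to 12 rows, parted by semicolons, with the numbers parted by spaces; each row has 7 numbers: dx, dy, dz in shares of the most that a row can go, 1 being 50 mm, then a rotation vector rx, ry, rz in units of 0.05 rad, then the finger opening in mm; each row shifts and turns the commanded pose from where the row before left it, along the tool's axes as they then stand; what a row does not reach is not made up. A row lasts 1/10 s, in which the tool goes at most 50 mm and 0.15 rad, less where a joint would pass 70% of its speed; a pose out of reach is approached as far as the arm can. The fingers move at their own pace and stop on an object; the grip force is fixed at half the most. Time passes only in rows, so rows that do not move let the fingers close. The tool returns the time, the measured TCP pose, the force, the opening and the grip force at its end. only (a regular expression) keeps the lines of the reply that match it, lines (a string "A,B") keeps lines A to B, and quiet returns only ok. Input that does not fit is refused with a message, and nothing moves.
- ctrl.read_state(): the state, without advancing time (a new reading comes with each control period).
- ctrl.get_image(name): name is "scene" or "top" or "wrist"; returns the picture (384x512x3 uint8, blue, green, red); there is no depth.
- ctrl.calibration(name): a dict with "fx", "fy", "cx", "cy" (pixels), "k1" (the pictures are not rectified: a ray, as slopes to the right and down, at radius r is drawn at 1 + k1 r^2 times it, then the intrinsics apply), "rvec" (rotation vector, rad) and "tvec" (3), from world to camera coordinates, as OpenCV has them; the wrist camera has in their place "hand_eye" (4x4, takes a point from camera to tool coordinates, whose origin is the TCP and whose axes are the flange's). Camera axes: x right, y down, z forward; pixel columns grow to the right and rows downward; lengths in mm; the calibration is good to about 2 mm. A picture is of the moment at which its call begins: read the wrist's pose just before it. calibration takes no time and is no camera call.
- ctrl.finish_job(): hands the job in; it is judged then, once.
The state is a dict: "clock": time; "qpos": joint angles; "qd": joint speeds; "tau": joint torques, N m; "eef_pos": TCP position; "tool_rot": TCP orientation; "force": force on the tool from outside, world axes, zero at the start; "torque": the same for the moment, N m; "width": finger opening in mm; "gripper_force": force on a finger pad.
Only numpy, scipy, OpenCV 4.12 (cv2) and the standard library are available. Lean on these libraries where they do the work, as an engineer would, in place of code of your own. Each camera call takes 0.05 s, during which the arm holds its last target. There are 200 camera calls.

## Working session

There is one attempt and no reset: what is moved stays moved. The work goes in short steps, Python scripts to look and compute and a tool call to move; the robot and the scene stay as the last step left them, time stands still between calls to the robot, and variables do not carry over. Pictures are saved under pics/ and viewed, at most 10 in all, crops included, and the job is handed in when it is done.

```bash
ls; mkdir -p pics
```

Run:
```python
from cell import ctrl
import cv2,numpy as np
print(ctrl.read_state())
a=ctrl.get_image("scene");b=ctrl.get_image("top")
cv2.imwrite("pics/scene0.png",a);cv2.imwrite("pics/top0.png",b)
for n in("scene","top","wrist"):print(n,ctrl.calibration(n))
print(ctrl.grip_point_offset)
```

```text
cell.py
pics
{'clock': 0.0, 'qpos': array([ 1.23624215,  0.62933684,  0.03846027,  1.51838047, -0.02698363,
        0.99630992, -0.02001092]), 'qd': array([-7.51379692e-04, -2.02857734e-03, -4.83466111e-04,  1.43313215e-03,
        8.97591212e-05, -1.46899053e-03, -2.46440625e-04]), 'tau': array([ 1.13346584e-04, -5.63398182e+01,  1.22601639e+00, -1.93443561e+01,
        1.09586355e-02,  1.05283907e-02, -4.98002791e-06]), 'eef_pos': array([ 172.43877454, -626.05086967,  230.39146968]), 'tool_rot': array([-3.13967721e+00,  4.97076624e-05,  2.68737119e-01]), 'force': array([0.6346451 , 0.44357803, 0.16298469]), 'torque': array([ 0.03817779, -0.03645385,  0.00427367]), 'gripper_force': 0.0, 'width': 85.3149461383945}
scene {'fx': 493.05260154701347, 'fy': 493.05260154701347, 'cx': 252.26791682220963, 'cy': 191.70268180159445, 'k1': 0.06566991575522763, 'rvec': array([ 1.21944541, -2.09110153,  1.13924976]), 'tvec': array([ 324.44263299,  278.08585269, 1338.31723734])}
top {'fx': 498.13129655376173, 'fy': 498.13129655376173, 'cx': 259.26240460002214, 'cy': 195.96431105498755, 'k1': -0.14619890447191458, 'rvec': array([ 2.11175695, -2.13263468,  0.17960517]), 'tvec': array([ 130.2218862 ,  461.21770493, 1651.50321891])}
wrist {'fx': 322.9766984904001, 'fy': 322.9766984904001, 'cx': 257.06475734793196, 'cy': 195.29627244137626, 'k1': 0.0037294968865405308, 'hand_eye': array([[ 6.06704346e-04, -9.65718267e-01, -2.59591718e-01,
         6.52707286e+01],
       [ 9.99999816e-01,  5.84925354e-04,  1.61142025e-04,
         4.75992044e-03],
       [-3.77602000e-06, -2.59591768e-01,  9.65718444e-01,
        -1.42513819e+02],
       [ 0.00000000e+00,  0.00000000e+00,  0.00000000e+00,
         1.00000000e+00]])}
18.700000000000003
```
View pics/scene0.png

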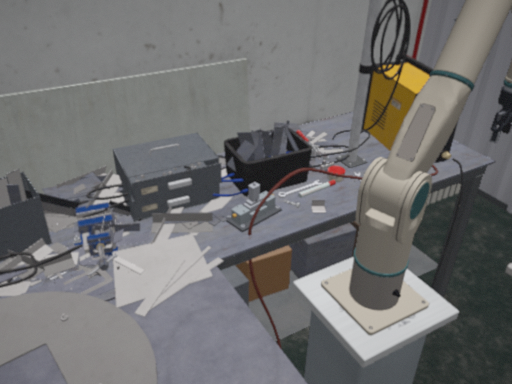

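View pics/top0.png

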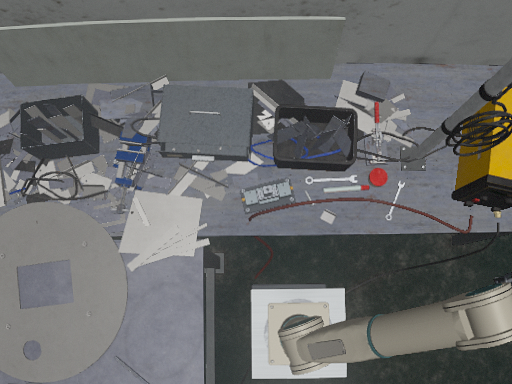

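Scene: seat with block around (254,205). Top: seat around (268,193), red cable in front of it (250..470, ~205). Zooming in on both.

Create h.py:
```python
import numpy as np,cv2
from cell import ctrl
from scipy.spatial.transform import Rotation as R
def cam(n,st=None):
    c=ctrl.calibration(n)
    if n=="wrist":
        T=np.eye(4);T[:3,:3]=R.from_euler('xyz',st['tool_rot']).as_matrix();T[:3,3]=st['eef_pos']
        W=T@c['hand_eye'];return c,W[:3,:3],W[:3,3]
    r=cv2.Rodrigues(c['rvec'])[0].T
    return c,r,-r@c['tvec']
def ray(C,uv):
    c,r,o=C
    K=np.array([[c['fx'],0,c['cx']],[0,c['fy'],c['cy']],[0,0,1]])
    p=cv2.undistortPoints(np.array(uv,float).reshape(-1,1,2),K,np.array([c['k1'],0,0,0,0.]))[:,0]
    d=np.c_[p,np.ones(len(p))]@r.T
    return o,d
def plane(C,uv,z):
    o,d=ray(C,uv);return o+d*((z-o[2])/d[:,2])[:,None]
def tri(rays):
    A=0;b=0
    for o,d in rays:
        d=d/np.linalg.norm(d);P=np.eye(3)-np.outer(d,d);A=A+P;b=b+P@o
    x=np.linalg.solve(A,b);return x,[np.linalg.norm((np.eye(3)-np.outer(d,d)/(d@d))@(x-o)) for o,d in rays]
```

Run:
```python
import cv2,numpy as np
from h import *
a=cv2.imread("pics/scene0.png")[170:240,205:295];b=cv2.imread("pics/top0.png")[165:225,230:330]
a=cv2.resize(a,None,fx=8,fy=6,interpolation=cv2.INTER_CUBIC);a=cv2.resize(a,(540,420))
b=cv2.resize(b,(800,480),interpolation=cv2.INTER_CUBIC)
cv2.imwrite("pics/c1.png",cv2.resize(cv2.imread("pics/scene0.png")[170:240,205:295],(720,560),interpolation=cv2.INTER_CUBIC));cv2.imwrite("pics/c2.png",b)
T=cam("top");print(plane(T,[(268,193),(242,199),(298,184),(290,205)],10).round())
```

```text
[[478.  96.  10.]
 [458. 186.  10.]
 [509.  -9.  10.]
 [435.  20.  10.]]
```

View pics/c2.png

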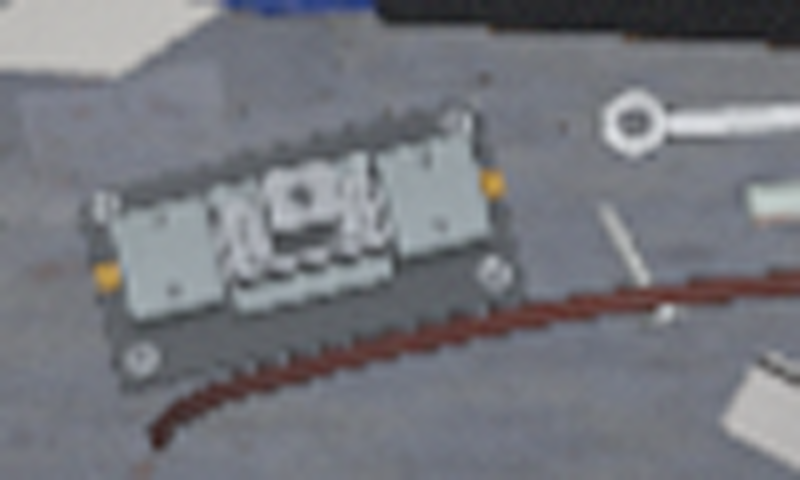

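View pics/c1.png

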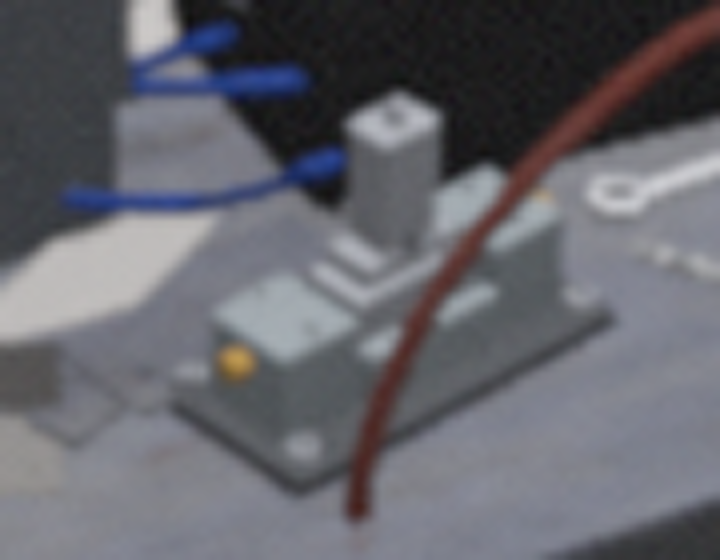

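Top crop: orange screws at (107,278) and (492,184), neck-top hole (303,197). Scene crop: screws (237,362)/(543,196), neck-top hole (395,115). Red cable runs along the plate's front edge.

Run:
```python
from h import *
T=cam("top");S=cam("scene")
f=lambda p,o:np.array(p)/8+np.array(o)-0.44
t=[f(p,(230,165)) for p in[(303,197),(107,278),(492,184)]];s=[f(p,(205,170)) for p in[(395,115),(237,362),(543,196)]]
P=[]
for a,b in zip(t,s):
    ra=ray(T,[a]);rb=ray(S,[b]);x,e=tri([(ra[0],ra[1][0]),(rb[0],rb[1][0])]);P.append(x);print(x.round(1),np.round(e,1))
d=P[1]-P[2];print(np.linalg.norm(d),np.arctan2(-d[0],d[1]),(P[1]+P[2])/2)
c=plane(T,[f(p,(230,165)) for p in[(90,200),(472,110),(520,300),(125,388)]],10);print(c.round(1),c.mean(0))
# cable heights: along top/scene sample, ground base
print(plane(T,[f((155,440),(230,165))],0), plane(S,[f((355,515),(205,170))],0))
```

```text
[470.5  98.6 121.4] [0.5 0.5]
[451.6 181.1  41.2] [0.2 0.2]
[489.   16.2  45.9] [1.2 1.2]
169.15267642151824 0.2230302716663387 [470.31170151  98.69374348  43.57327883]
[[491.7 190.   10. ]
 [529.8  23.2  10. ]
 [445.6   4.1  10. ]
 [409.  175.1  10. ]] [469.0364175   98.10147919  10.        ]
[[387.61337292 162.56828076   0.        ]] [[389.36861589 161.96956104   0.        ]]
```

Run:
```python
from h import *
T=cam("top");S=cam("scene")
def mask(f):
    a=cv2.imread(f).astype(int);return ((a[...,2]>a[...,1]*1.5)&(a[...,2]>a[...,0]*1.4)&(a[...,2]<175))
ms=mask("pics/scene0.png");mt=mask("pics/top0.png")
mt[:175]=0;mt[222:]=0;mt[:,:240]=0
v,u=np.nonzero(mt);X=plane(T,np.c_[u,v],0)
dt=cv2.distanceTransform((~mt).astype(np.uint8),cv2.DIST_L2,5)
c=T[0];K=np.array([[c['fx'],0,c['cx']],[0,c['fy'],c['cy']],[0,0,1]])
for row in list(range(228,168,-5)):
    us=np.nonzero(ms[row,245:300])[0]+245
    if len(us)==0: continue
    m=us.mean()
    zs=np.arange(0,260,2.);P=np.vstack([plane(S,[(m,row)],z) for z in zs])
    q=cv2.projectPoints(P,c['rvec'],c['tvec'],K,np.array([c['k1'],0,0,0,0.]))[0][:,0]
    qi=q.round().astype(int);ok=(qi[:,0]>0)&(qi[:,0]<512)&(qi[:,1]>0)&(qi[:,1]<384)
    D=np.where(ok,dt[qi[:,1].clip(0,383),qi[:,0].clip(0,511)],99)
    g=np.nonzero(D<=D.min()+.3)[0];print(row,us.min(),us.max(),D.min(),P[g[0]].round(),P[g[-1]].round())
for col in range(280,350,8):
    vs=np.nonzero(ms[150:200,col])[0]+150
    if len(vs)==0: continue
    zs=np.arange(0,260,2.);P=np.vstack([plane(S,[(col,vs.mean())],z) for z in zs])
    q=cv2.projectPoints(P,c['rvec'],c['tvec'],K,np.array([c['k1'],0,0,0,0.]))[0][:,0]
    qi=q.round().astype(int).clip(0,383)
    qi=np.c_[q[:,0].round().clip(0,511),q[:,1].round().clip(0,383)].astype(int)
    D=dt[qi[:,1],qi[:,0]];g=np.nonzero(D<=D.min()+.3)[0];print('col',col,vs.min(),vs.max(),D.min(),P[g[0]].round(),P[g[-1]].round())
```

```text
228 249 250 2.8 [415. 145.   0.] [415. 145.   0.]
223 251 252 2.0 [412. 140.  20.] [403. 145.  28.]
218 252 253 1.4 [406. 141.  44.] [403. 142.  46.]
213 255 256 0.0 [396. 136.  68.] [396. 136.  68.]
208 258 258 2.0 [393. 129.  86.] [386. 133.  92.]
203 261 262 1.4 [404. 110.  92.] [402. 112.  94.]
198 265 265 0.0 [405.  97. 106.] [395. 104. 114.]
193 269 270 0.0 [407.  80. 118.] [402.  83. 122.]
188 271 276 0.0 [405.  68. 134.] [405.  68. 134.]
183 276 282 0.0 [410.  44. 142.] [408.  46. 144.]
178 282 289 0.0 [418.  16. 148.] [407.  23. 156.]
173 289 298 0.0 [423. -18. 154.] [417. -14. 158.]
col 280 180 185 0.0 [411.  40. 142.] [406.  43. 146.]
col 288 174 178 0.0 [419.   6. 152.] [410.  12. 158.]
col 296 169 173 0.0 [421. -25. 160.] [416. -21. 164.]
col 304 167 170 0.0 [424. -59. 158.] [419. -55. 162.]
col 312 168 170 0.0 [426. -92. 146.] [426. -92. 146.]
col 320 170 171 0.0 [ 434. -133.  124.] [ 432. -131.  126.]
col 328 167 173 0.0 [ 534. -254.   36.] [ 436. -169.  112.]
col 336 173 175 0.0 [ 502. -265.   36.] [ 436. -207.   88.]
col 344 169 176 0.0 [ 524. -323.   14.] [ 436. -242.   84.]
```

Seat centre ≈ (470, 98), yaw ≈ 0.222, block top ≈ 121; the cable stays low enough (≤140 mm) beside the block. Moving over it by an arc.

Careful with the scale: shifts go in shares of 50 mm and turns go in units of 0.05 rad. That gives: 37 mm is 0.74, -27 mm is -0.54.

>>> nudge_tcp:
  motion: "0.74 -0.54 -0.134 0 0 0 85;0.74 -0.54 -0.134 0 0 0 85;0.74 -0.54 -0.134 0 0 0 85;0.74 -0.54 -0.134 0 0 0 85;0.74 -0.54 -0.134 0 0 0 85;0.74 -0.54 -0.134 0 0 0 85;0.74 -0.54 -0.134 0 0 0 85;0.74 -0.54 -0.134 0 0 0 85;0.74 -0.54 -0.134 0 0 0 85"

```text
clock: 1.0
eef_pos: [429.8, -302.2, 291.7]
tool_rot: [-3.141, 0.0, 0.269]
force: [0.6, -0.0, -0.6]
width: 85.1
gripper_force: 0.0
```

Converted, -41.5 mm is -0.83, 16 mm is 0.32, 0.047 rad is 0.94.

>>> nudge_tcp:
  motion: "0.32 -0.83 0.11 0 0 0 85;0.32 -0.83 0.11 0 0 0 85;0.32 -0.83 0.11 0 0 0 85;0.32 -0.83 0.11 0 0 0 85;0.32 -0.83 0.11 0 0 0 85;0.32 -0.83 0.11 0 0 0 85;0.32 -0.83 0.11 0 0 0 85;0.32 -0.83 0.11 0 0 0 85;0.32 -0.83 0.11 0 0 0.94 85;0 0 0 0 0 0 85;0 0 0 0 0 0 85"

```text
clock: 2.1
eef_pos: [468.3, 95.4, 241.7]
tool_rot: [3.142, 0.001, 0.225]
force: [-0.3, 0.1, -0.6]
width: 84.9
gripper_force: 0.0
```

Run:
```python
from h import *
s=ctrl.read_state();i=ctrl.get_image("wrist");cv2.imwrite("pics/w1.png",i);np.save("w1.npy",np.r_[s['eef_pos'],s['tool_rot']]);print(s['eef_pos'],s['tool_rot'])
```

```text
[468.29843947  95.4084139  241.66992952] [3.14151816e+00 1.22509042e-03 2.25267384e-01]
```

View pics/w1.png

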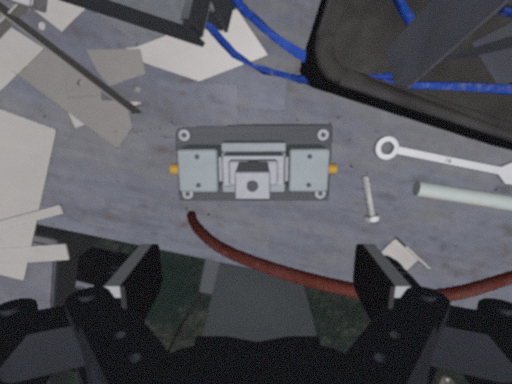

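Wrist view: seat upright in frame, neck top (252,182), hole (252,185), screws at (174,169) and (333,169); the bolt (370,200), bracket (400,253) and tube (465,195) lie to the right, well away from it.

Run:
```python
from h import *
q=np.load("w1.npy");C=cam("wrist",{'eef_pos':q[:3],'tool_rot':q[3:]})
i=cv2.imread("pics/w1.png");h=cv2.cvtColor(i,cv2.COLOR_BGR2HSV)
m=cv2.inRange(h,(10,120,100),(30,255,255));m[:140]=0;m[200:]=0;m[:,:160]=0;m[:,350:]=0
n,l,st,ce=cv2.connectedComponentsWithStats(m);c=ce[1:][st[1:,4]>15];print(c,st[1:,4])
c=c[np.argsort(c[:,0])]
P=plane(C,c,42);d=P[0]-P[1];print('screws',P.round(1),np.linalg.norm(d),'yaw',np.arctan2(-d[0],d[1]),'centre',P.mean(0).round(1))
g=cv2.cvtColor(i,cv2.COLOR_BGR2GRAY)
print(g[176:200:3,228:278]);print(g[160:205,246])
```

```text
[[173.72580645 168.62903226]
 [332.31034483 168.27586207]] [62 58]
screws [[450.9 183.1  42. ]
 [489.4  17.4  42. ]] 170.13503255161552 yaw 0.22813001546231582 centre [470.1 100.2  42. ]
[[154 144 153 166 172 169 157 152 160 174 173 172 174 175 174 173 176 176
  179 178 177 177 173 174 173 173 174 174 176 174 174 177 178 176 176 175
  173 174 174 173 164 152 156 172 175 177 173 170 154 151]
 [156 144 151 168 173 169 156 146 158 171 175 173 174 176 174 175 179 176
  178 174 172 171 171 166 163 165 170 174 177 176 177 174 177 173 173 173
  173 175 174 176 163 149 155 166 174 174 173 170 157 147]
 [154 144 153 165 171 171 155 149 160 174 174 174 172 176 175 179 177 174
  166 145 119  92  92  88  83  91  97 102 127 153 170 174 172 174 173 176
  174 178 174 171 162 148 153 168 175 173 173 169 158 157]
 [153 149 148 144 148 142 134 144 159 171 173 175 177 175 175 173 175 167
  150 115  94  94  88  92  94  92  92  92  94 116 149 171 174 175 175 174
  175 172 173 171 160 142 138 142 149 147 150 152 153 158]
 [155 155 154 153 153 152 142 144 160 172 177 175 174 174 170 174 171 168
  157 133 1
[... 227 characters left out ...]
30 145 155 167 173 175 174 171 172 172 176
  176 175 174 174 164 140 132 132 137 139 133 140 141 137]
 [ 89  90  89  89  88  87  95 127 155 170 171 172 170 171 170 169 171 173
  176 177 173 173 172 172 173 174 175 174 176 173 170 173 172 175 174 176
  173 171 174 174 159 137 105  90  90  88  90  91  93  93]
 [ 92  90  96  91  89  89 100 119 148 161 164 166 162 166 166 167 168 169
  165 168 168 169 166 167 166 170 170 167 169 167 168 168 166 170 169 170
  166 169 169 168 160 132 101  87  87  86  90  90  90  90]]
[104 100  82  72  72  76  74  69  70  77  74 101 130 157 173 175 179 179
 176 178 175 171 166 156 151 150 149 154 157 165 170 173 175 173 176 177
 172 165 141 101  95 105 112 105 112]
```

Run:
```python
from h import *
q=np.load("w1.npy");C=cam("wrist",{'eef_pos':q[:3],'tool_rot':q[3:]})
P=plane(C,[(252.3,185.3),(235.5,185.3),(269.2,185.3)],120);print(P.round(1))
T=cam("top");S=cam("scene");f=lambda p,o:np.array(p)/8+np.array(o)-0.44
R_=[ray(C,[(252.3,185.3)]),ray(T,[f((303,197),(230,165))]),ray(S,[f((395,115),(205,170))])]
x,e=tri([(o,d[0]) for o,d in R_]);print(x,e)
y=.225
for t in (P[0],):
    d=np.array([t[0],t[1],81])-q[:3];print(R.from_euler('xyz',q[3:]).as_matrix().T@d)
```

```text
[[470.2  99.9 120. ]
 [467.  113.6 120. ]
 [473.3  86.  120. ]]
[470.39434026  99.07870295 121.56566234] [np.float64(0.8607062102340924), np.float64(0.9756307333620283), np.float64(0.1876398129660491)]
[  2.99951042  -3.94951915 160.66608164]
```

>>> nudge_tcp:
  motion: "0.06 -0.08 0.4 0 0 0.06 85;0 0 0.6 0 0 0 85;0 0 0.6 0 0 0 85;0 0 0.6 0 0 0 85;0 0 0.4 0 0 0 85;0 0 0.3 0 0 0 85;0 0 0.3 0 0 0 85;0 0 0 0 0 0 85;0 0 0 0 0 0 85"

```text
clock: 3.05
eef_pos: [471.0, 97.5, 82.4]
tool_rot: [3.141, 0.0, 0.217]
force: [1.0, 0.4, 0.6]
width: 85.1
gripper_force: 0.0
```

>>> nudge_tcp:
  motion: "-0.006 -0.046 0.028 0 0 -0.14 85;0 0 0 0 0 0 60;0 0 0 0 0 0 45;0 0 0 0 0 0 38;0 0 0 0 0 0 34"

```text
clock: 3.55
eef_pos: [470.2, 101.1, 80.9]
tool_rot: [3.142, -0.0, 0.226]
force: [0.7, -0.2, 0.7]
width: 34.0
gripper_force: 0.0
```

>>> nudge_tcp:
  motion: "0 0 0 0 0 0 20;0 0 0 0 0 0 10;0 0 0 0 0 0 10;0 0 0 0 0 0 10;0 0 0 0 0 0 10"

```text
clock: 4.05
eef_pos: [470.2, 101.1, 80.9]
tool_rot: [3.141, -0.0, 0.226]
force: [0.2, -0.2, 6.2]
width: 29.8
gripper_force: 59.1
```

Converted, 1.24 mm is 0.0248, -0.96 mm is -0.0192, 0.03 rad is 0.6.

>>> nudge_tcp:
  motion: "0 0.0248 -0.0192 0.6 0 0 10;0 0.0248 -0.0192 0.6 0 0 10;0 0.0248 -0.0192 0.6 0 0 10;0 0 0 0 0 0 10"

```text
clock: 4.45
eef_pos: [471.4, 95.8, 83.2]
tool_rot: [-3.052, -0.0, 0.222]
force: [0.6, -1.8, -2.0]
width: 29.4
gripper_force: 60.8
```

>>> nudge_tcp:
  motion: "0 0.0248 -0.0192 0.6 0 0 10;0 0 0 0 0 0 10"

```text
clock: 4.65
eef_pos: [471.6, 94.8, 84.0]
tool_rot: [-3.023, 0.0, 0.223]
force: [2.5, -5.8, -1.4]
width: 29.4
gripper_force: 61.3
```

>>> nudge_tcp:
  motion: "0 0.022 -0.0192 0.6 0 0 10;0 0 0 0 0 0 10"

```text
clock: 4.85
eef_pos: [471.8, 93.5, 84.8]
tool_rot: [-2.993, 0.0, 0.224]
force: [1.3, -7.4, -1.0]
width: 29.2
gripper_force: 62.2
```

>>> nudge_tcp:
  motion: "0 0 0 0 0 0 10"

```text
clock: 4.95
eef_pos: [471.8, 93.6, 84.9]
tool_rot: [-2.994, 0.0, 0.224]
force: [2.7, -7.6, -1.2]
width: 29.5
gripper_force: 62.1
```

>>> nudge_tcp:
  motion: "0 0 0 0 0 0 10"

```text
clock: 5.05
eef_pos: [471.8, 93.6, 84.9]
tool_rot: [-2.995, 0.0, 0.225]
force: [2.3, -7.5, -1.5]
width: 29.3
gripper_force: 62.1
```

Converted, -1 mm is -0.02, 1 mm is 0.02, 0.03 rad is 0.6.

>>> nudge_tcp:
  motion: "0 0.02 -0.02 0.6 0 0 10;0 0 0 0 0 0 10"

```text
clock: 5.25
eef_pos: [471.3, 93.1, 85.4]
tool_rot: [-2.963, 0.002, 0.225]
force: [1.9, -7.2, -1.7]
width: 29.3
gripper_force: 62.3
```

>>> nudge_tcp:
  motion: "0 0.012 -0.014 0.4 0 0 10;0 0 0 0 0 0 10;0 0 0 0 0 0 10"

```text
clock: 5.55
eef_pos: [471.4, 92.1, 85.9]
tool_rot: [-2.944, 0.002, 0.226]
force: [2.1, -6.2, -5.5]
width: 29.0
gripper_force: 62.2
```

Run:
```python
from h import *
i=ctrl.get_image("wrist");cv2.imwrite("pics/w2.png",cv2.resize(i[90:330,130:390],(780,720))[:600])
```

```text
(no output)
```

View pics/w2.png

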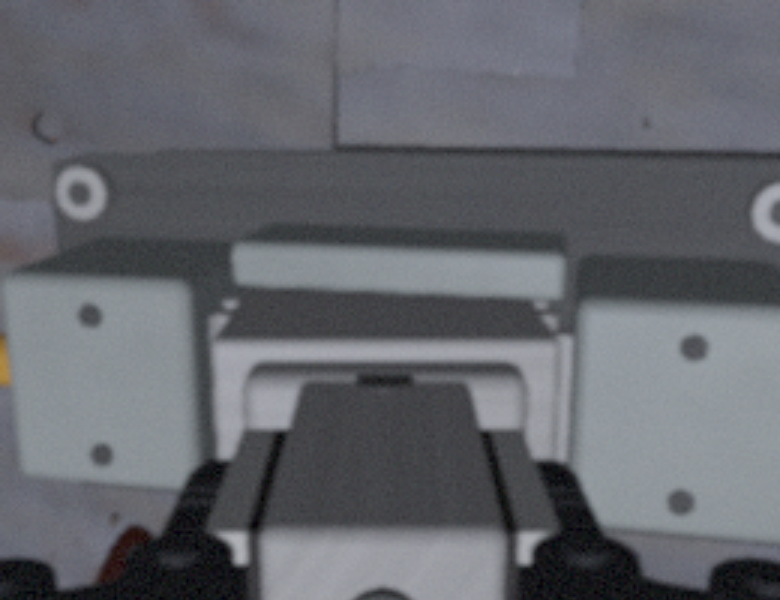

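Block follows the tool (foot edge level at row 338 in the tool's frame, housings tilted), left side up ~12 mm. Now rock back about the left roller.

Converted, -1.2 mm is -0.024, -0.9 mm is -0.018, -0.03 rad is -0.6.

>>> nudge_tcp:
  motion: "0 -0.024 -0.018 -0.6 0 0 10;0 0 0 0 0 0 10"

```text
clock: 5.8
eef_pos: [470.9, 93.6, 87.2]
tool_rot: [-2.975, 0.001, 0.227]
force: [1.4, -6.2, -5.3]
width: 29.3
gripper_force: 62.6
```

>>> nudge_tcp:
  motion: "0 -0.032 -0.018 -0.6 0 0 10;0 0 0 0 0 0 10"

```text
clock: 6.0
eef_pos: [470.4, 95.2, 88.1]
tool_rot: [-3.005, 0.002, 0.228]
force: [1.7, -5.8, -9.8]
width: 29.6
gripper_force: 62.4
```

>>> nudge_tcp:
  motion: "0 -0.032 -0.018 -0.6 0 0 10;0 0 0 0 0 0 10"

```text
clock: 6.2
eef_pos: [470.0, 96.8, 89.3]
tool_rot: [-3.035, 0.002, 0.228]
force: [1.1, -5.1, -9.4]
width: 29.3
gripper_force: 63.1
```

>>> nudge_tcp:
  motion: "0 -0.03 -0.018 -0.6 0 0 10;0 0 0 0 0 0 10"

```text
clock: 6.4
eef_pos: [469.7, 98.5, 90.6]
tool_rot: [-3.064, 0.002, 0.229]
force: [1.4, -4.1, -5.2]
width: 29.5
gripper_force: 63.6
```

>>> nudge_tcp:
  motion: "0 -0.03 -0.018 -0.6 0 0 10;0 0 0 0 0 0 10"

```text
clock: 6.6
eef_pos: [469.5, 99.4, 91.8]
tool_rot: [-3.095, 0.002, 0.228]
force: [1.3, -5.8, -5.7]
width: 29.3
gripper_force: 63.5
```

>>> nudge_tcp:
  motion: "0 -0.03 -0.018 -0.6 0 0 10;0 0 0 0 0 0 10"

```text
clock: 6.8
eef_pos: [469.2, 100.9, 92.9]
tool_rot: [-3.125, 0.002, 0.228]
force: [1.7, -6.4, -5.5]
width: 29.4
gripper_force: 63.5
```

>>> nudge_tcp:
  motion: "0 -0.004 -0.01 -0.34 0 0 10;0 0 0 0 0 0 10"

```text
clock: 7.0
eef_pos: [469.1, 101.6, 93.3]
tool_rot: [-3.14, 0.002, 0.228]
force: [1.3, -4.8, -5.4]
width: 28.8
gripper_force: 63.5
```

>>> nudge_tcp:
  motion: "0 0.032 -0.019 0.6 0 0 10;0 0 0 0 0 0 10"

```text
clock: 7.2
eef_pos: [469.4, 98.9, 93.8]
tool_rot: [-3.109, 0.002, 0.225]
force: [0.8, -5.0, -7.8]
width: 29.2
gripper_force: 63.1
```

>>> nudge_tcp:
  motion: "0 0.032 -0.019 0.6 0 0 10;0 0 0 0 0 0 10"

```text
clock: 7.4
eef_pos: [469.9, 96.5, 94.3]
tool_rot: [-3.08, 0.003, 0.225]
force: [1.8, -7.0, -11.9]
width: 29.5
gripper_force: 63.1
```

>>> nudge_tcp:
  motion: "0 0.032 -0.019 0.6 0 0 10;0 0 0 0 0 0 10"

```text
clock: 7.6
eef_pos: [470.4, 94.9, 95.6]
tool_rot: [-3.05, 0.002, 0.224]
force: [1.5, -8.2, -8.1]
width: 29.4
gripper_force: 63.7
```

>>> nudge_tcp:
  motion: "0 0.028 -0.02 0.6 0 0 10;0 0 0 0 0 0 10"

```text
clock: 7.8
eef_pos: [471.3, 93.2, 97.0]
tool_rot: [-3.02, 0.001, 0.224]
force: [-0.4, -9.5, -1.4]
width: 29.5
gripper_force: 64.6
```

>>> nudge_tcp:
  motion: "0 0.028 -0.02 0.6 0 0 10;0 0 0 0 0 0 10"

```text
clock: 8.0
eef_pos: [472.2, 92.8, 98.0]
tool_rot: [-2.989, -0.0, 0.225]
force: [0.4, -7.3, 0.8]
width: 29.6
gripper_force: 64.8
```

>>> nudge_tcp:
  motion: "0 0.028 -0.02 0.6 0 0 10;0 0 0 0 0 0 10"

```text
clock: 8.2
eef_pos: [472.4, 91.2, 98.4]
tool_rot: [-2.96, -0.0, 0.225]
force: [1.6, -8.2, -5.5]
width: 29.5
gripper_force: 64.2
```

>>> nudge_tcp:
  motion: "0 0.018 -0.014 0.4 0 0 10;0 0 0 0 0 0 10;0 0 0 0 0 0 10"

```text
clock: 8.5
eef_pos: [472.7, 89.9, 98.9]
tool_rot: [-2.941, -0.0, 0.226]
force: [1.8, -7.6, -6.6]
width: 29.2
gripper_force: 64.1
```

Converted, -1 mm is -0.02, -1.5 mm is -0.03, -0.03 rad is -0.6.

>>> nudge_tcp:
  motion: "0 -0.03 -0.02 -0.6 0 0 10;0 0 0 0 0 0 10"

```text
clock: 8.7
eef_pos: [472.1, 92.0, 100.4]
tool_rot: [-2.972, -0.0, 0.228]
force: [1.1, -7.6, -8.6]
width: 29.4
gripper_force: 64.1
```

>>> nudge_tcp:
  motion: "0 -0.038 -0.02 -0.6 0 0 10;0 0 0 0 0 0 10"

```text
clock: 8.9
eef_pos: [471.5, 94.3, 101.7]
tool_rot: [-3.001, -0.0, 0.229]
force: [1.6, -5.3, -7.2]
width: 29.3
gripper_force: 64.2
```

>>> nudge_tcp:
  motion: "0 -0.038 -0.02 -0.6 0 0 10;0 0 0 0 0 0 10"

```text
clock: 9.1
eef_pos: [471.2, 96.1, 103.0]
tool_rot: [-3.031, -0.0, 0.229]
force: [0.8, -5.2, -6.5]
width: 29.3
gripper_force: 64.4
```

>>> nudge_tcp:
  motion: "0 -0.038 -0.02 -0.6 0 0 10;0 0 0 0 0 0 10"

```text
clock: 9.3
eef_pos: [470.9, 97.2, 104.4]
tool_rot: [-3.062, -0.0, 0.228]
force: [2.0, -9.7, -4.4]
width: 29.2
gripper_force: 64.8
```

Converted, -1 mm is -0.02, -1.2 mm is -0.024, -0.03 rad is -0.6.

>>> nudge_tcp:
  motion: "0 -0.024 -0.02 -0.6 0 0 10;0 0 0 0 0 0 10"

```text
clock: 9.5
eef_pos: [470.6, 98.7, 105.6]
tool_rot: [-3.091, -0.0, 0.229]
force: [2.7, -6.4, -6.0]
width: 29.4
gripper_force: 64.4
```

>>> nudge_tcp:
  motion: "0 -0.028 -0.02 -0.6 0 0 10;0 0 0 0 0 0 10"

```text
clock: 9.7
eef_pos: [470.0, 100.5, 106.6]
tool_rot: [-3.12, 0.0, 0.229]
force: [1.7, -5.1, -4.4]
width: 29.4
gripper_force: 64.5
```

>>> nudge_tcp:
  motion: "0 -0.02 -0.016 -0.4 0 0 10;0 0 0 0 0 0 10;0 0 0 0 0 0 10"

```text
clock: 10.0
eef_pos: [469.7, 101.6, 107.3]
tool_rot: [-3.138, 0.0, 0.227]
force: [1.0, -1.9, -4.4]
width: 29.5
gripper_force: 64.4
```

Converted, -1 mm is -0.02, 0.5 mm is 0.01, -0.003 rad is -0.06.

>>> nudge_tcp:
  motion: "0 0.01 -0.02 -0.06 0 0 10;0 0 -0.03 0 0 0 10;0 0 0 0 0 0 10"

```text
clock: 10.3
eef_pos: [470.3, 101.2, 110.0]
tool_rot: [-3.14, -0.001, 0.227]
force: [0.3, -0.5, -4.7]
width: 29.3
gripper_force: 64.4
```

>>> nudge_tcp:
  motion: "0 0 -0.06 0 0 0 10;0 0 -0.08 0 0 0 10;0 0 -0.1 0 0 0 10;0 0 -0.12 0 0 0 10;0 0 -0.12 0 0 0 10;0 0 -0.12 0 0 0 10;0 0 -0.1 0 0 0 10;0 0 -0.08 0 0 0 10;0 0 -0.06 0 0 0 10;0 0 -0.02 0 0 0 10;0 0 0 0 0 0 10;0 0 0 0 0 0 10"

```text
clock: 11.5
eef_pos: [470.1, 100.2, 152.6]
tool_rot: [3.142, 0.0, 0.226]
force: [0.3, -0.3, -6.2]
width: 29.4
gripper_force: 64.3
```

>>> nudge_tcp:
  motion: "0 0 0 0 0 0 10;0 0 0 0 0 0 10;0 0 0 0 0 0 10;0 0 0 0 0 0 10;0 0 0 0 0 0 10"

```text
clock: 12.0
eef_pos: [470.2, 100.2, 152.7]
tool_rot: [3.142, 0.0, 0.226]
force: [0.2, 0.0, -4.6]
width: 29.6
gripper_force: 64.3
```

Run:
```python
from h import *
s=ctrl.read_state();print(s['qd'].round(3));i=ctrl.get_image("wrist");t=ctrl.get_image("scene")
t=cv2.resize(t[140:260,190:350],(640,480),interpolation=cv2.INTER_CUBIC)
cv2.imwrite("pics/fin.png",np.hstack([cv2.resize(t,(400,300)),cv2.resize(i,(400,300))]))
```

```text
[ 0.     0.002 -0.002 -0.001  0.    -0.001 -0.   ]
```

View pics/fin.png

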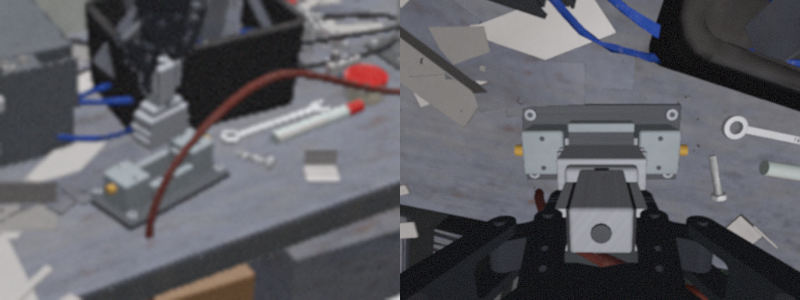

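The block is held upright, clear above the housings (scene crop: about (160,105); wrist: neck in the fingers at (600,210)), and the bystanders haven't moved.

```bash
python3 -c "from cell import ctrl;print(ctrl.finish_job())"
```

```text
the job is handed in; nothing more can be done
None
```

I rocked the block free one side at a time and handed the job in at about 12 s; it is held upright and still over its seat, its foot about 29 mm above the catch housings by tool height, and the bystanders look untouched in the last pictures (the verdict wasn't shown).

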